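Prop open the lid of the electrode chest

TASK

The blue electrode chest's lid stands open on nothing but its stiff hinge. Take the hinged prop rod inside the chest by its red sleeve, swing it up out of its clip and over until its tip rests in the yellow-framed slot on the inside of the lid, and let go of it there. Do not let the lid fall shut, and leave the loose spare rod and the hammer on the bench alone.

Things in the scene. Friction and masses are not known exactly. Their poses are not given: they have to be found in the camera images.
- prop_pivot (a point): Pivot of the prop rod in the open blue chest (fixed; 300 x 340 mm, 110 high, turned up to 0.3 rad), on the rod's axis, 90 mm above the bench. Chest axes: x = pivot axis, away from the robot; y from the clip towards the lid's hinge; z up. Inner walls lie 70 mm to -x, 218 to +x, 214 to -y, 114 to +y. Its bracket is below and to -x. Packs inside reach 51 mm above the bench; the rod's sides are free.
- prop_grip (a point): Middle of the rod's red sleeve (16 mm thick, 34 long), the place to hold, on the rod's axis 153 mm from the pivot. The rod, a 10 mm steel bar of 130 g, starts level along the chest's -y. It swings freely up about the pivot's x and over to +y, where the lid stands; it falls back if let go short of vertical, gently onto the lid if past it. It can turn between the fingers. Its own -y runs along it to the tip.
- prop_tip (a point): Centre of the rod's rounded end (radius 5 mm), 180 mm from the pivot, 27 mm beyond the sleeve's middle. At the start it lies between two black clip prongs, open at the top, that do not hold it. In the slot the rod leans on the lid, 25 to 38 degrees past vertical.
- lid_slot (a point): Centre of the slot on the lid's inner face (which looks to the rod), on the face, in the rod's swing plane, 138 mm from the lid's hinge line. A yellow frame 10 mm deep surrounds it, 30 mm clear across (x), 60 mm clear along the lid (y). Lid axes: x along the hinge line, -y from the hinge to the free edge, z out of the outer face. The tip comes from -z and rests against the face, its centre 5 mm off.
- lid (a joint): Opening of the blue lid (306 x 342 x 6 mm), rad: 0 shut, 1.57 upright, stop at 1.5; starts at 1.30 to 1.45. Hinge line on the chest's +y wall, 120 mm from the rod's pivot towards +y and 20 mm above it. The open lid stands 450 mm above the bench: keep clear. Its stiff hinge holds it; at the slot about 6 N opens it further, about 3 N starts it shutting.
- spare_rod: Look-alike: a loose spare rod lying on the bench outside the chest, 200 mm long, same red sleeve, flat feet at its ends; not to be used or moved. Origin under its middle, x along it.
- hammer: Hammer lying on the bench, a bystander not to be moved. Origin under its middle, x along it.

How it is judged:
On the way:
1. the prop rod has been swung up out of its clip to near upright (angle between prop_tip's own y axis and vertical above 2.54 rad), for 0.1 s.
At the end, for the whole second after the job is handed in: The prop rod's tip rests in the lid's slot , (tip centre within 12 mm of the lid's inner face and within 30 mm of the slot's centre along the lid), the lid is still open by more than 1.1 rad and at rest (z of prop_tip in the frame of lid_slot between -0.012 and 0.003 m and y of prop_tip in the frame of lid_slot between -0.03 and 0.03 m and value of joint lid above 1.1 rad and velocity of joint lid between -0.1 and 0.1 rad/s); the robot touches nothing.
It fails at once if the lid falls below 0.9 rad (value of joint lid below 0.9 rad).
It fails at once if the spare rod is moved by more than 30 mm (distance of spare_rod from where it was at the start of the episode above 0.03 m).
It fails at once if the hammer is moved by more than 30 mm (distance of hammer from where it was at the start of the episode above 0.03 m).
It also fails if it takes over 45 s, if anything falls off the work surface, if the arm or the gripper's body presses on something with over 40 N, if the wrist force passes 120 N, or if a joint passes its speed limit or range.

ROBOT

A 7-joint arm with a two-finger parallel gripper is mounted at the origin on the work surface. World frame = base frame: x ahead of the robot, y to its left, z up, the work surface at z = 0. Lengths are in m, angles in rad, forces in N, time in s.
With the tool pointing down it reaches from about 0.4 to 0.75 m from the base axis. Payload 19.5 kg.
Tool frame: the origin (TCP) lies at the very end of the fingers, on their centre line; the grasp point (between the pads) lies 19 mm behind it; y points along the fingers, x is the direction in which the jaws open and shut, and the axes are right-handed (so a half turn about y gives the same grasp; the last joint's range is limited). The gripper opens to 85 mm and grips with 20 to 120 N. Pads are 22 mm wide; open, the fingers measure 114 mm over their backs; the gripper's body (76 mm by 85 mm) begins 54 mm behind the grasp point. The pads swing forward as they close: fully open they stand 13 mm farther back than shut.
Start: joints at [-1.15, 0.707, -0.028, 1.485, 0.022, 0.951, -0.075], TCP at [0.257, 0.514, 0.231] pointing down, gripper open.
Joint ranges: [-2.71, 2.71], [-0.32, 2.16], [-1.57, 1.52], [0, 2.45], [-1.46, 4.6], [0, 2.02], [-2.83, 2.83]. Speed limits (rad/s): [1.89, 1.89, 2.57, 2.57, 3.01, 3.01, 3.01].

INTERFACE

Orientations are given as a rotation vector (axis times angle).
In Python, from rig import arm gives the robot as it stands.
- The arm moves only by the shell command python3 -m jog 'ROWS' [OPENING] [FORCE]. ROWS is JSON, a list of rows, each a list of 2 entries, a list of its own where there are three numbers: the shift along the world's x, y, z in m, then the turn, a rotation vector about the world's x, y, z in rad. In form: [[[x, y, z], [wx, wy, wz]], ...]. A call has 1 to 8 rows; each row shifts and turns the commanded pose from where the row before left it; what a row does not reach is not made up. A row lasts 1/12 s, in which the tool goes at most 41.7 mm and 7.16 degrees, less where a joint would pass 70% of its speed; a pose out of reach is approached as far as the arm can. A call with a gripper value outside its range is refused whole. OPENING is the opening, from 0 (shut) to 1 (fully open), set as the call begins (- or left out, the last holds). The fingers move at their own pace and stop on an object; FORCE is the grip in N (left out, the last holds). Time passes only in rows, so rows that do not move let the fingers close. It gives the time, the measured TCP pose, the force and the opening at its end, in the units of the state.
- arm.sense(): the state, without advancing time (a new reading comes with each control period).
- arm.snapshot(name): name is "side" or "top" or "wrist"; returns (picture, depth): 400x640x3 uint8, blue, green, red; 400x640 float32, m along the optical axis (not along the pixel's ray), 0 where there is no reading.
- arm.camera_model(name): a dict with "fx", "fy", "cx", "cy" (pixels), "position" and "rotation" of the camera in the world; the wrist camera has in their place "tool_from_camera" (4x4, takes a point from camera to tool coordinates, whose origin is the TCP and whose axes are the tool frame's). Camera axes: x right, y down, z forward; pixel columns grow to the right and rows downward; lengths in m; the calibration is good to about 2 mm. A picture is of the moment at which its call begins: read the wrist's pose just before it. camera_model takes no time and is no camera call.
- arm.finish_job(): hands the job in, once; it reports no verdict.
The state is a dict: "time_s": time; "joints": joint angles; "dq": joint speeds; "joint_efforts": joint torques, N m; "tool_pos": TCP position; "orientation": TCP orientation; "force": force on the tool from outside, world axes, zero at the start; "torque": the same for the moment, N m; "width": finger opening in m.
Only numpy, scipy, OpenCV 4.12 (cv2) and the standard library are available. Lean on these libraries where they do the work, as an engineer would, in place of code of your own. Each camera call takes 0.05 s, during which the arm holds its last target. There are 200 camera calls.

## Working session

There is one attempt and no reset: what is moved stays moved. The work goes in short steps, Python scripts to look and compute and a shell command to move; the robot and the scene stay as the last step left them, time stands still between calls to the robot, and variables do not carry over. Pictures are saved under pics/ and viewed, about 8 in all and at most 12, crops included, and the job is handed in when it is done.

```bash
mkdir -p pics; ls
python3 - <<'E'
from rig import arm
import cv2,numpy as np
s=arm.sense();print(s)
for n in("side","top"):
    p,d=arm.snapshot(n);cv2.imwrite(f"pics/{n}0.png",p);np.save(f"pics/{n}0.npy",d);m=arm.camera_model(n);print(n,m)
p,d=arm.snapshot("wrist");print(arm.camera_model("wrist"))
E
```

```text
pics
{'time_s': 0.0, 'joints': array([-1.14966069,  0.70712385, -0.02763655,  1.48497635,  0.02200166,
        0.95089516, -0.07548754]), 'dq': array([-0.00045374, -0.00078776,  0.00195284, -0.00050428, -0.0005557 ,
        0.00078822,  0.00140409]), 'joint_efforts': array([-2.21578950e-03, -8.83204722e+01,  1.23371746e+00, -2.36166608e+01,
        1.67413970e-02,  6.67241053e-03,  6.71981911e-05]), 'tool_pos': array([0.25660834, 0.5142794 , 0.23082064]), 'orientation': array([-1.39390277, -0.86122875,  0.86274127]), 'force': array([ 0.90741526, -0.1356496 ,  0.29721896]), 'torque': array([ 0.00926043,  0.02093872, -0.01381097]), 'width': 0.08533662979841215}
side {'fx': 391.63759337001113, 'fy': 391.63759337001113, 'cx': 319.6765520807495, 'cy': 195.72180734163803, 'position': array([1.19196433, 0.4551062 , 0.72759566]), 'rotation': array([-1.08167542, -2.23251407,  1.12190615])}
top {'fx': 436.5016994500285, 'fy': 436.5016994500285, 'cx': 319.5818385784048, 'cy': 196.71986631535765, 'position': array([ 0.4112419 , -0.06482436,  1.34923952]), 'rotation': array([-2.1926114 ,  2.18290809, -0.08134383])}
{'fx': 338.5066622456529, 'fy': 338.5066622456529, 'cx': 324.2736048767476, 'cy': 200.28202556654097, 'tool_from_camera': array([[ 9.99999753e-01,  5.14808181e-04,  4.78322502e-04,
        -1.09465863e-03],
       [-3.29874680e-04, -2.57118360e-01,  9.66379863e-01,
        -1.42265678e-01],
       [ 6.20485757e-04, -9.66379782e-01, -2.57118127e-01,
         6.60793683e-02],
       [ 0.00000000e+00,  0.00000000e+00,  0.00000000e+00,
         1.00000000e+00]])}
```

View pics/side0.png

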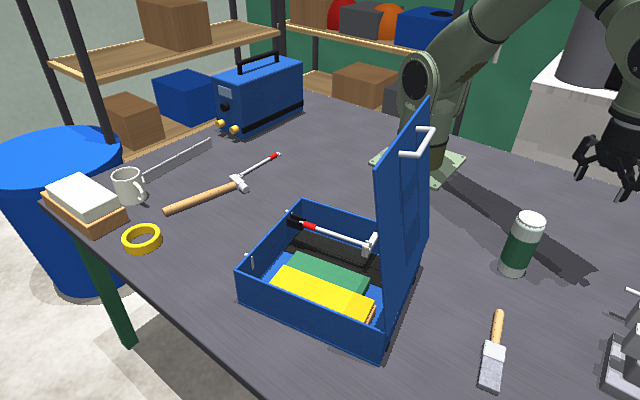

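View pics/top0.png

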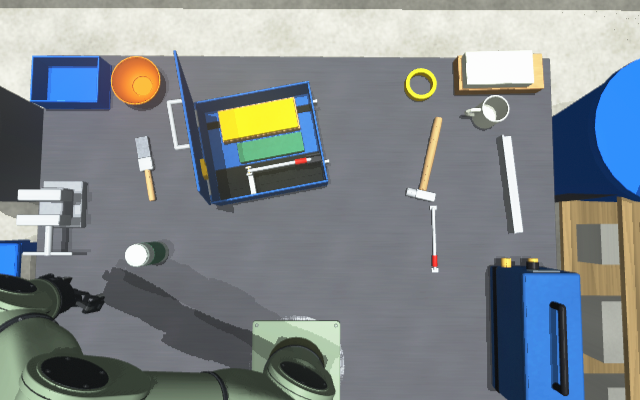

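The pictures show the chest with its lid open towards +y. In the top view the rod's sleeve is at about (302,161), its pivot near (250,178), and the slot frame at (204,170). The spare rod and hammer are at (435,240) and (425,150), well to the -y side.

```bash
cat > h.py <<'E'
import numpy as np,cv2
from scipy.spatial.transform import Rotation as R
from rig import arm
def cloud(n,d,s=None):
    m=arm.camera_model(n);v,u=np.mgrid[:400,:640]
    P=np.stack([(u-m['cx'])/m['fx']*d,(v-m['cy'])/m['fy']*d,d],-1)
    if n=='wrist':
        T=m['tool_from_camera'];P=P@T[:3,:3].T+T[:3,3]
        return P@R.from_rotvec(s['orientation']).as_matrix().T+s['tool_pos']
    return P@R.from_rotvec(m['rotation']).as_matrix().T+m['position']
def masks(p):
    h,s,v=[x.astype(int) for x in cv2.split(cv2.cvtColor(p,cv2.COLOR_BGR2HSV))]
    return dict(red=((h<8)|(h>172))&(s>130)&(v>60),yel=(abs(h-26)<7)&(s>130)&(v>50),blue=(abs(h-108)<12)&(s>100),
      white=(s<50)&(v>130))
E
python3 - <<'E'
from h import *
for n in("top","side"):
    p=cv2.imread(f"pics/{n}0.png");d=np.load(f"pics/{n}0.npy");W=cloud(n,d);M=masks(p);X,Y,Z=W[...,0],W[...,1],W[...,2]
    reg=(X>.3)&(X<.8)&(Y>-.1)&(Y<.45)&(d>0)
    k=M['red']&reg;q=W[k];print(n,'red',k.sum(),np.median(q,0).round(4),q.min(0).round(3),q.max(0).round(3))
    k=M['yel']&reg&(Z>.14);print('yel',k.sum(), W[k].mean(0).round(4) if k.any() else'',W[k].min(0).round(3),W[k].max(0).round(3))
    k=M['blue']&reg&(Z>.102)&(Z<.118);q=W[k];r=cv2.minAreaRect(q[:,:2].astype(np.float32));print('rim',k.sum(),r,cv2.boxPoints(r).round(3).tolist())
    k=M['white']&reg&(Z>.075)&(Z<.103);print('white',k.sum());q=W[k]
    if len(q)>5:print(cv2.fitLine(q[:,:2].astype(np.float32),cv2.DIST_HUBER,0,.01,.01).ravel(),q.min(0),q.max(0))
    k=M['blue']&reg&(Z>.15);q=W[k];c=q.mean(0);U=np.linalg.svd(q-c,full_matrices=False)[2];print('lid',k.sum(),c.round(3),U[2],q.min(0).round(3),q.max(0).round(3))
p=cv2.imread("pics/top0.png")[40:215,160:345];cv2.imwrite("pics/c1.png",cv2.resize(p,None,fx=4,fy=3.4))
p=cv2.imread("pics/top0.png")[40:215,160:345];cv2.imwrite("pics/c1.png",cv2.resize(p,None,fx=3.4,fy=3.4))
E
```

```text
top red 64 [ 0.605  -0.0128  0.0963] [ 0.597 -0.03   0.004] [0.614 0.003 0.102]
yel 97 [0.5564 0.2202 0.2669] [0.537 0.211 0.212] [0.579 0.231 0.284]
rim 667 ((0.6578497290611267, 0.10207468271255493), (0.3010020852088928, 0.34047067165374756), 11.092191696166992) [[0.47699999809265137, 0.23999999463558197], [0.5429999828338623, -0.09399999678134918], [0.8379999995231628, -0.035999998450279236], [0.7730000019073486, 0.2980000078678131]]
white 286
[ 0.27497923 -0.96145016  0.5817352   0.08094786] [ 0.51053711 -0.09393097  0.07515068] [0.78418761 0.1461331  0.10285286]
lid 611 [0.593 0.209 0.408] [ 0.19391452 -0.96633162 -0.16911643] [0.476 0.181 0.152] [0.783 0.243 0.452]
side red 84 [ 0.6114 -0.012   0.0945] [ 0.543 -0.044  0.014] [0.618 0.005 0.099]Traceback (most recent call last):
  File "<stdin>", line 6, in <module>
    return umr_minimum(a, axis, None, out, keepdims, initial, where)
ValueError: zero-size array to reduction operation minimum which has no identity
```

Run:
```python
from h import *
s=arm.sense();A=R.from_rotvec(s['orientation']).as_matrix();print(A.round(3))
a=np.radians(11.1);ex=np.array([np.cos(a),np.sin(a),0])
for sg in(1,-1):
    x=sg*ex;y=np.array([0,0,-1.]);G=np.column_stack([x,y,np.cross(x,y)]);print(sg,R.from_matrix(G@A.T).as_rotvec().round(3))
d=np.load("pics/top0.npy");p=cv2.imread("pics/top0.png");W=cloud("top",d);print('bottle top',W[250:258,135:143].reshape(-1,3).mean(0))
M=masks(p)
# lid inner normal with more pixels
```

```text
[[ 0.446 -0.    -0.895]
 [ 0.895 -0.001  0.446]
 [-0.001 -1.    -0.   ]]
1 [ 0.001 -0.001 -0.914]
-1 [1.000e-03 1.000e-03 2.227e+00]
bottle top [0.3393302  0.41483166 0.16990383]
```

```bash
python3 -m jog '[[[0,0,0.04],[0,0,0]],[[0,0,0.04],[0,0,0]],[[0,0,0.04],[0,0,0]],[[0,0,0.04],[0,0,0]],[[0,0,0.04],[0,0,0]],[[0,0,0.04],[0,0,0]],[[0,0,0.04],[0,0,0]]]' 1 30
```

```text
time_s: 0.73
tool_pos: [0.2566, 0.5142, 0.5074]
orientation: [-1.392, -0.863, 0.86]
force: [0.9, -0.3, -0.4]
width: 0.0857
```

```bash
python3 -m jog '[[[0.02,-0.033,0.005],[0,0,-0.057]],[[0.02,-0.033,0.005],[0,0,-0.057]],[[0.02,-0.033,0.005],[0,0,-0.057]],[[0.02,-0.033,0.005],[0,0,-0.057]],[[0.02,-0.033,0],[0,0,-0.057]],[[0.02,-0.033,0],[0,0,-0.057]],[[0.02,-0.033,0],[0,0,-0.057]],[[0.02,-0.033,0],[0,0,-0.057]]]'
python3 -m jog '[[[0.02,-0.033,0],[0,0,-0.057]],[[0.02,-0.033,0],[0,0,-0.057]],[[0.022,-0.033,0],[0,0,-0.057]],[[0.024,-0.033,0],[0,0,-0.057]],[[0.024,-0.033,0],[0,0,-0.057]],[[0.024,-0.033,0],[0,0,-0.057]],[[0.025,-0.033,0],[0,0,-0.057]],[[0.025,-0.033,0],[0,0,-0.057]]]'
python3 -c "
from h import *
s=arm.sense();print(s['joints'].round(2),R.from_rotvec(s['orientation']).as_matrix().round(3))"
```

```text
time_s: 1.4
tool_pos: [0.4174, 0.2492, 0.5244]
orientation: [-1.51, -0.508, 0.508]
force: [0.7, 1.0, 0.8]
width: 0.0853
time_s: 2.07
tool_pos: [0.5965, -0.0078, 0.5244]
orientation: [-1.565, -0.16, 0.161]
force: [0.2, 0.8, 0.9]
width: 0.0852
[-0.09  0.7   0.25  0.47 -0.17  1.99  0.23] [[ 0.979 -0.001 -0.203]
 [ 0.203 -0.     0.979]
 [-0.001 -1.    -0.   ]]
```

```bash
python3 -m jog '[[[0.003,-0.001,-0.04],[0,0,-0.01]],[[0.002,-0.002,-0.04],[0,0,0]],[[0.002,-0.002,-0.04],[0,0,0]],[[0,0,-0.04],[0,0,0]],[[0,0,-0.04],[0,0,0]],[[0,0,-0.03],[0,0,0]],[[0,0,0],[0,0,0]]]' 0.7
python3 - <<'E'
from h import *
s=arm.sense();p,d=arm.snapshot("wrist");cv2.imwrite("pics/w1.png",p)
W=cloud("wrist",d,s);k=masks(p)['red']&(d>0)&(W[...,2]>.07)&(W[...,2]<.12);q=W[k];print(k.sum(),np.median(q,0),(q.min(0)+q.max(0))/2,q.min(0),q.max(0))
print(s['joints'].round(2),s['tool_pos'])
c,ax=q.mean(0),np.linalg.svd(q-q.mean(0),full_matrices=False)[2];print(ax[0])
E
```

```text
time_s: 2.65
tool_pos: [0.6013, -0.0087, 0.3102]
orientation: [-1.563, -0.152, 0.164]
force: [-0.4, -0.6, 0.1]
width: 0.0594
458 [ 0.60424339 -0.01298478  0.09613732] [ 0.60478459 -0.01337421  0.09341885] [ 0.59448412 -0.03148066  0.08766327] [0.61508506 0.00473225 0.09917443]
[-0.14  0.7   0.23  1.23 -0.16  1.24  0.29] [ 0.60130598 -0.00872877  0.31018125]
[ 0.17902825 -0.98372376 -0.01537688]
```

View pics/w1.png

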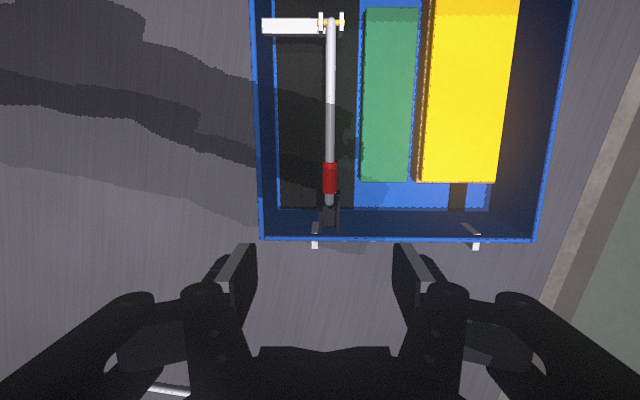

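The wrist view shows the sleeve at (330,178) between the open fingers' line, clear of the prongs. It agrees with the top view to 1 mm, so I'm going down and gripping.

```bash
python3 -m jog '[[[0.003,-0.004,-0.035],[0,0,0]],[[0,0,-0.04],[0,0,0]],[[0,0,-0.04],[0,0,0]],[[0,0,-0.04],[0,0,0]],[[0,0,-0.03],[0,0,0]],[[0,0,-0.03],[0,0,0]],[[0,0,0],[0,0,0]],[[0,0,0],[0,0,0]]]' 
python3 -c "
from h import *
s=arm.sense();print(s['joints'].round(2),R.from_rotvec(s['orientation']).as_matrix().round(3))"
```

```text
time_s: 3.37
tool_pos: [0.6072, -0.0132, 0.1015]
orientation: [-1.564, -0.159, 0.157]
force: [0.2, 0.4, 0.7]
width: 0.06
[-0.11  0.93  0.17  1.5  -0.21  0.73  0.35] [[ 0.98   0.001 -0.2  ]
 [ 0.2    0.001  0.98 ]
 [ 0.001 -1.     0.001]]
```

```bash
python3 -m jog '[[[-0.002,0,-0.015],[0,0,0]],[[0,0,-0.015],[0,0,0]],[[0,0,0],[0,0,0]]]'
python3 -m jog '[[[0,0,0],[0,0,0]],[[0,0,0],[0,0,0]],[[0,0,0],[0,0,0]],[[0,0,0],[0,0,0]],[[0,0,0],[0,0,0]],[[0,0,0],[0,0,0]],[[0,0,0],[0,0,0]],[[0,0,0],[0,0,0]]]' 0 30
python3 - <<'E'
from h import *
a=np.radians(11.1);ex=np.array([np.cos(a),np.sin(a),0]);ey=np.array([-np.sin(a),np.cos(a),0]);z=np.array([0,0,1.])
th=np.radians(np.arange(0,111,8));ph=np.radians(np.clip((np.arange(len(th)))*4.0,0,48))
t=[-.153*np.cos(q)*ey+.153*np.sin(q)*z+.019*(np.sin(f)*ey-np.cos(f)*z) for q,f in zip(th,ph)]
for i in range(1,len(t)):print(i,np.degrees(th[i]).round(),(t[i]-t[i-1]).round(4).tolist(),((ph[i]-ph[i-1])*ex).round(4).tolist())
E
```

```text
time_s: 3.62
tool_pos: [0.6049, -0.013, 0.0711]
orientation: [-1.564, -0.159, 0.157]
force: [-0.3, -0.6, -0.8]
width: 0.0594
time_s: 4.28
tool_pos: [0.6058, -0.013, 0.0717]
orientation: [-1.564, -0.162, 0.155]
force: [5.0, 1.7, 7.4]
width: 0.015
1 8.0 [-0.0005, 0.0028, 0.0213] [0.0685, 0.0134, 0.0]
2 16.0 [-0.0011, 0.0056, 0.021] [0.0685, 0.0134, 0.0]
3 24.0 [-0.0017, 0.0084, 0.0203] [0.0685, 0.0134, 0.0]
4 32.0 [-0.0022, 0.0111, 0.0192] [0.0685, 0.0134, 0.0]
5 40.0 [-0.0027, 0.0135, 0.0177] [0.0685, 0.0134, 0.0]
6 48.0 [-0.0031, 0.0158, 0.0159] [0.0685, 0.0134, 0.0]
7 56.0 [-0.0035, 0.0177, 0.0137] [0.0685, 0.0134, 0.0]
8 64.0 [-0.0038, 0.0193, 0.0113] [0.0685, 0.0134, 0.0]
9 72.0 [-0.004, 0.0205, 0.0087] [0.0685, 0.0134, 0.0]
10 80.0 [-0.0042, 0.0213, 0.006] [0.0685, 0.0134, 0.0]
11 88.0 [-0.0043, 0.0218, 0.0031] [0.0685, 0.0134, 0.0]
12 96.0 [-0.0043, 0.0218, 0.0002] [0.0685, 0.0134, 0.0]
13 104.0 [-0.004, 0.0206, -0.0037] [0.0, 0.0, 0.0]
```

```bash
python3 -m jog '[[[-0.0005,0.003,0.0213],[0.0685,0.0134,0]],[[-0.001,0.0056,0.021],[0.0685,0.0134,0]],[[-0.0017,0.0084,0.0203],[0.0685,0.0134,0]],[[-0.0022,0.011,0.0192],[0.0685,0.0134,0]],[[0,0,0],[0,0,0]]]'
python3 - <<'E'
from h import *
s=arm.sense();A=R.from_rotvec(s['orientation']).as_matrix();print(s['joints'].round(2),A.round(3));g=s['tool_pos']-.019*A[:,1]
a=np.radians(11.1);ex=np.array([np.cos(a),np.sin(a),0]);ey=np.array([-np.sin(a),np.cos(a),0]);r=g-[.5755,.1367,.09];print(r@ex,r@ey,r[2],np.linalg.norm(r),s['force'],s['torque'])
E
```

```text
time_s: 4.7
tool_pos: [0.6002, 0.0153, 0.1556]
orientation: [-1.28, -0.135, 0.166]
force: [6.8, -1.9, 1.7]
width: 0.0151
[ 0.07  0.88 -0.02  1.42 -0.33  0.94  0.46] [[ 0.98  -0.048 -0.192]
 [ 0.198  0.277  0.94 ]
 [ 0.008 -0.96   0.281]]
0.0007474225704038988 -0.12926205368571103 0.08385389047523015 0.15408021323771032 [ 6.78471611 -1.89637279  1.71006701] [-0.31507377 -1.50864003 -0.41679496]
```

Radius 154 mm, low forces: the rod is following. Continuing.

```bash
python3 -m jog '[[[-0.0027,0.0135,0.0177],[0.0685,0.0134,0]],[[-0.0031,0.0158,0.0159],[0.0685,0.0134,0]],[[-0.0035,0.0177,0.0137],[0.0685,0.0134,0]],[[-0.0038,0.0193,0.0113],[0.0685,0.0134,0]],[[0,0,0],[0,0,0]]]'
python3 - <<'E'
from h import *
s=arm.sense();A=R.from_rotvec(s['orientation']).as_matrix();print(s['joints'].round(2),A.round(3));g=s['tool_pos']-.019*A[:,1]
a=np.radians(11.1);ex=np.array([np.cos(a),np.sin(a),0]);ey=np.array([-np.sin(a),np.cos(a),0]);r=g-[.5755,.1367,.09];print(r@ex,r@ey,r[2],np.linalg.norm(r),s['force'],s['torque'])
E
```

```text
time_s: 5.12
tool_pos: [0.587, 0.082, 0.213]
orientation: [-1.003, -0.108, 0.177]
force: [7.5, -4.2, 8.4]
width: 0.0152
[ 0.15  0.86 -0.17  1.38 -0.48  1.1   0.5 ] [[ 0.98  -0.098 -0.172]
 [ 0.197  0.525  0.828]
 [ 0.009 -0.845  0.534]]
0.0006305160501857091 -0.06606942873914369 0.1390752538543177 0.1539723780392095 [ 7.49934907 -4.22858869  8.43777071] [-0.25931858 -1.02942301 -0.48841522]
```

```bash
python3 -m jog '[[[-0.004,0.0205,0.0085],[0.0685,0.0134,0]],[[-0.0042,0.0213,0.006],[0.0685,0.0134,0]],[[-0.0043,0.0218,0.003],[0.0685,0.0134,0]],[[-0.0043,0.0218,0],[0.0685,0.0134,0]],[[-0.004,0.0206,-0.0037],[0,0,0]],[[0,0,0],[0,0,0]]]'
python3 - <<'E'
from h import *
s=arm.sense();A=R.from_rotvec(s['orientation']).as_matrix();print(s['joints'].round(2),A.round(3));g=s['tool_pos']-.019*A[:,1]
a=np.radians(11.1);ex=np.array([np.cos(a),np.sin(a),0]);ey=np.array([-np.sin(a),np.cos(a),0]);r=g-[.5755,.1367,.09];print(r@ex,r@ey,r[2],np.linalg.norm(r),s['force'],s['torque'])
p,d=arm.snapshot("side");q,e=arm.snapshot("wrist");cv2.imwrite("pics/s2.png",cv2.resize(np.vstack([cv2.resize(p[60:360,200:480],(640,686)),q]),(480,600)) if 0 else np.hstack([cv2.resize(p[80:380,200:500],(400,400)),q[:,120:520]]))
E
```

```text
time_s: 5.62
tool_pos: [0.5656, 0.1897, 0.2246]
orientation: [-0.728, -0.081, 0.186]
force: [12.4, 3.1, -1.4]
width: 0.0151
[ 0.16  0.91 -0.33  1.47 -0.68  1.04  0.57] [[ 0.98  -0.14  -0.138]
 [ 0.197  0.731  0.653]
 [ 0.009 -0.668  0.744]]
0.0004061273939105622 0.03976773667398843 0.14732786677895368 0.15260123901616557 [12.36611056  3.09072902 -1.3839392 ] [-0.88924478 -1.61352986 -1.78514672]
```

View pics/s2.png

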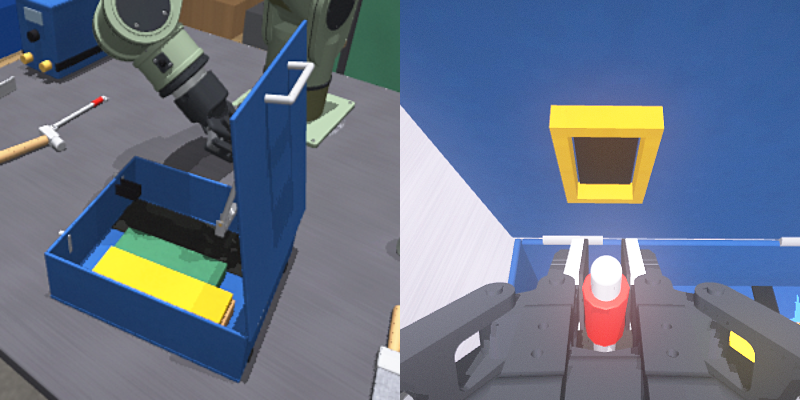

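Wrist view: the rod is about 15° past upright at (605,290), in line with the yellow slot at (605,155), and the lid is undisturbed. I'll take it a few degrees further, then release.

```bash
python3 -m jog '[[[-0.0013,0.0065,-0.0015],[0,0,0]],[[-0.0013,0.0065,-0.0025],[0,0,0]],[[0,0,0],[0,0,0]]]'
python3 -m jog '[[[0,0,0],[0,0,0]],[[0,0,0],[0,0,0]],[[0,0,0],[0,0,0]],[[0,0,0],[0,0,0]],[[0,0,0],[0,0,0]],[[0,0,0],[0,0,0]],[[0,0,0],[0,0,0]],[[0,0,0],[0,0,0]]]' 0.6
python3 - <<'E'
from h import *
q,e=arm.snapshot("wrist");cv2.imwrite("pics/w3.png",q)
E
```

```text
time_s: 5.97
tool_pos: [0.5634, 0.201, 0.2211]
orientation: [-0.729, -0.082, 0.185]
force: [9.7, 0.7, 2.5]
width: 0.0151
time_s: 6.63
tool_pos: [0.5622, 0.2002, 0.2203]
orientation: [-0.729, -0.078, 0.187]
force: [-0.4, 0.2, -0.4]
width: 0.0511
```

View pics/w3.png

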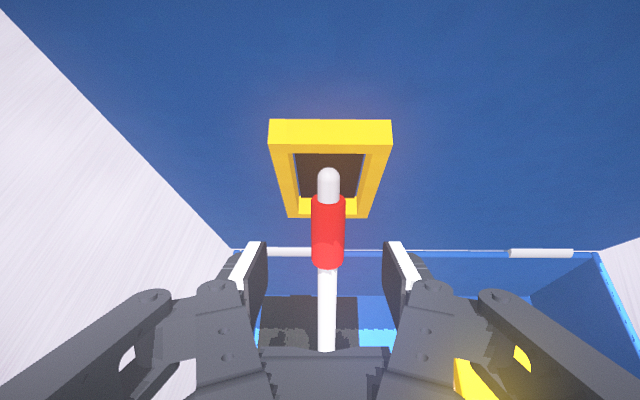

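The rod has dropped with its tip at (328,180), inside the frame. I'm backing out along the finger axis and then checking.

```bash
python3 -m jog '[[[0.002,-0.011,0.01],[0,0,0]],[[0.004,-0.022,0.02],[0,0,0]],[[0.004,-0.022,0.02],[0,0,0]],[[0.004,-0.022,0.02],[0,0,0]],[[0.004,-0.022,0.02],[0,0,0]],[[0.004,-0.022,0.02],[0,0,0]],[[0,0,0],[0,0,0]],[[0,0,0],[0,0,0]]]'
python3 - <<'E'
from h import *
s=arm.sense();q,d=arm.snapshot("wrist");cv2.imwrite("pics/w4.png",q);W=cloud("wrist",d,s);M=masks(q)
a=np.radians(11.1);B=np.array([[np.cos(a),np.sin(a),0],[-np.sin(a),np.cos(a),0],[0,0,1]]);C=(W-[.5755,.1367,.09])@B.T
k=M['red']&(d>0)&(d<.5);c=np.median(C[k],0);print('sleeve chest',k.sum(),c,np.degrees(np.arctan2(c[1],c[2])))
k=M['yel']&(C[...,2]>.08)&(d>0)&(d<.6);print('frame',k.sum(),C[k].min(0),C[k].max(0))
k=M['blue']&(C[...,2]>.06)&(C[...,2]<.3)&(C[...,1]>.03)&(d>0);n=np.linalg.svd(C[k]-C[k].mean(0),full_matrices=False)[2][2];n*=np.sign(n[1]);print('lid n',n,'angle',np.arctan2(n[1],-n[2]) ,np.arctan2(n[1],n[2]),C[k].mean(0))
print(s['force'])
E
```

```text
time_s: 7.35
tool_pos: [0.5846, 0.0784, 0.3306]
orientation: [-0.729, -0.079, 0.185]
force: [0.3, 0.7, -0.1]
width: 0.0513
sleeve chest 585 [-0.00112803  0.0730927   0.13645605] 28.17573325699018
frame 1846 [-0.02164739 -0.1178754   0.10570291] [0.22612036 0.10643847 0.31834832]
lid n [-0.00174963  0.9843822   0.17603584] angle 1.7477545404433084 1.3938381131464848 [0.06770714 0.08522873 0.21628185]
[ 0.2653584   0.69025075 -0.05618186]
```

View pics/w4.png

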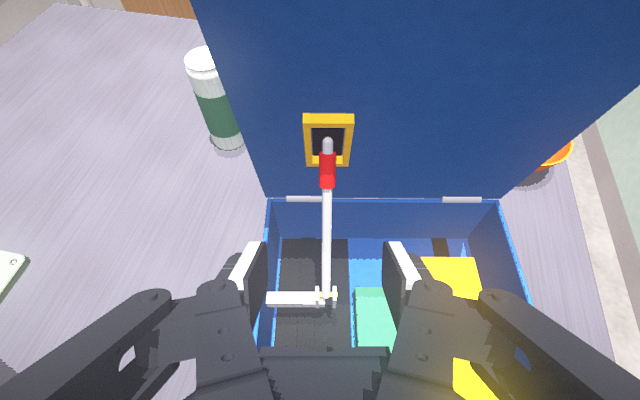

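```bash
python3 -c "
from rig import arm
print(arm.finish_job())"
```

```text
the job is handed in; nothing more can be done
None
```

I gripped the prop rod by its red sleeve, swung it out of its clip and over to about 20° past upright, and let go. It dropped gently into the yellow-framed slot, and I backed the gripper clear and handed the job in at about 7.4 s.

The last wrist view agreed with that:
- **Rod:** it leans about 29–30° past vertical. The tip sits roughly 6 mm off the lid's face and 1 mm from the slot's centre along the lid. These figures come from the sleeve's and lid's measured positions, not from the tip directly.
- **Lid:** it measures 1.39 rad open, against 1.40 before the swing, so it didn't move measurably.
- **Gripper:** the force reading was near zero (under 1 N), and it is well clear of the rod.
- **Spare rod and hammer:** the arm stayed well away from both; I did not measure them again at the end.

No check failed or disagreed, but the hand-in reports no verdict.

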